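# Load the colour caddy for the next batch

### The arm

A 7-joint arm with a two-finger parallel gripper is mounted at the origin on the work surface; the furniture and walls round the work are solid. World frame = base frame: x ahead of the robot, y to its left, z up, the work surface at z = 0. Lengths are in m, angles in rad, forces in N, time in s.
With the tool pointing down it reaches from about 0.4 to 0.85 m from the base axis. Payload 10.4 kg.
Tool frame: the origin (TCP) lies at the very end of the fingers, on their centre line; the grasp point (between the pads) lies 19 mm behind it; z points along the fingers, y is the line along which they close (so a half turn about z gives the same grasp; the last joint's range is limited). The gripper opens to 87 mm and grips with 3 to 60 N. Pads are 19 mm wide; open, the fingers measure 117 mm over their backs; the gripper's body (75 mm by 190 mm) begins 51 mm behind the grasp point.
Start: joints at [-1.207, 0.332, -0.065, 1.46, 0.022, 1.35, -0.088], TCP at [0.236, 0.579, 0.223] pointing down, gripper open.
Joint ranges: [-2.6, 2.6], [-0.5, 2.12], [-1.47, 1.34], [0.16, 2.42], [-1.27, 4.41], [0.06, 2.06], [-2.6, 2.6]. Speed limits (rad/s): [2.22, 2.22, 2.79, 2.79, 3.14, 3.14, 3.14].

### API

Orientations are given as a unit quaternion [x, y, z, w].
In Python, from bench import r gives the robot as it stands.
- The arm moves only by the shell command python3 -m jog 'ROWS' [FORCE]. ROWS is a JSON list of rows, 1 to 12 of them, each of 5 numbers: dx, dy, dz in m, then a turn about the tool's z in rad, then the finger opening in m; each row is the pose to reach, as a shift and turn from the pose commanded when the command began, along the tool's axes at that moment; what a row does not reach only later rows make up. A row lasts 1/10 s, in which the tool goes at most 0.05 m and 0.15 rad, less where a joint would pass 70% of its speed; a pose out of reach is approached as far as the arm can. The fingers move at their own pace and stop on an object; FORCE is the grip in N (left out, the last holds). Time passes only in rows, so rows that do not move let the fingers close. It prints the time, the measured TCP pose, the force, the opening and the grip force at its end.
- r.read_state(): the state, without advancing time (a new reading comes with each control period).
- r.camera(name): name is "side" or "top"; returns a dict with "img" (480x640x3 uint8, red, green, blue), "fx", "fy", "cx", "cy" (pixels), "pose" (4x4, takes a point from camera to world coordinates). Camera axes: x right, y down, z forward; pixel columns grow to the right and rows downward; lengths in m; the calibration is good to about 2 mm. A picture is of the moment at which its call begins. There is no depth.
- r.close_job(): hands the job in; it is judged then, once.
Trained networks look in the newest picture that a camera, given by its name, has taken for a name from the list of things; names that differ only in an ending like _2 or _b are one class to them, and where a whole thing is asked for, a point or a joint stands for the part that bears it (a point fixed in the world has none). Each returns a list of dicts, best first, with "p" (0 to 1); they miss things now and then, are a little off and sometimes report something else, mostly with a low value. They report only what shows in the picture. A call takes as long as a camera call. They do not tell look-alikes from the thing itself.
- r.recognise(camera, label): "position" ([column, row] as shares, 0 to 1, of the picture: columns of its width, rows of its height, amid what is visible of it).
- r.regions_of(camera, label): "pixels" (480x640 bool, what is visible of it) and "position" ([column, row] as shares, 0 to 1, of the picture: columns of its width, rows of its height, amid what is visible of it).
The state is a dict: "time": time; "joint_positions": joint angles; "joint_vel": joint speeds; "joint_torque": joint torques, N m; "ee_pos": TCP position; "eef_rot": TCP orientation; "ft_force": force on the tool from outside, world axes, zero at the start; "torque": the same for the moment, N m; "width": finger opening in m; "grip_force": force on a finger pad.
Only numpy, scipy, OpenCV 4.12 (cv2) and the standard library are available. Lean on these libraries where they do the work, as an engineer would, in place of code of your own. Each camera call takes 0.05 s, during which the arm holds its last target. There are 200 camera calls.

### The job

Load the colour caddy for the next batch: stand the red, the yellow and the blue pigment bottle upright on the floor of the well whose liner has the bottle's own colour, and lay the clean stirring stick centred in the two notches of the rest along the caddy's front. The clear dropper bottle and the used stick with the blue end do not belong in the caddy: leave them where they are.

Things in the scene. Friction and masses are not known exactly. Their poses are not given: they have to be found in the camera images.
- caddy: Fixed grey caddy, 116 x 222 (y) x 66 mm; origin: mid underside, on the bench. 3 pockets in a row along y at x=+24 mm, y=-72, 0, 72 mm hold the liners. Rest along the front (-x): 2 uprights 12 mm thick at y=-35 and 35 mm, their notches open upward, centred on x=-36 mm, 34 mm wide in x; notch floor 48, prong tips 66 mm above the bench. 58 mm free between the uprights for fingers
- liner_red: Red plastic drip liner, a square open cup fixed in one of the caddy's three pockets (which one changes); 64 mm outside, 60 mm inside, 30 mm deep with a 2 mm floor. Origin: centre of its underside, 8 mm above the bench; axes parallel to the caddy's; its rim is 38 mm above the bench, its inner floor 10 mm
- liner_yellow: Yellow plastic drip liner, a square open cup fixed in one of the caddy's three pockets (which one changes); 64 mm outside, 60 mm inside, 30 mm deep with a 2 mm floor. Origin: centre of its underside, 8 mm above the bench; axes parallel to the caddy's; its rim is 38 mm above the bench, its inner floor 10 mm
- liner_blue: Blue plastic drip liner, a square open cup fixed in one of the caddy's three pockets (which one changes); 64 mm outside, 60 mm inside, 30 mm deep with a 2 mm floor. Origin: centre of its underside, 8 mm above the bench; axes parallel to the caddy's; its rim is 38 mm above the bench, its inner floor 10 mm
- bottle_red: Red pigment dropper bottle with a white cap, 38 mm across, 99 mm tall, 70 g, loose, standing upright on the bench. Origin: centre of its foot, z up. Grip it by the body at 40 to 65 mm above the foot, not by the cap (above 67 mm nothing can be gripped); to the fingers the body is a 36 mm square with sides along its x and y axes, so close along one of them
- bottle_yellow: Yellow pigment dropper bottle with a black cap, 38 mm across, 97 mm tall, 70 g, loose, standing upright on the bench. Origin: centre of its foot, z up. Grip it by the body at 40 to 65 mm above the foot, not by the cap (above 67 mm nothing can be gripped); to the fingers the body is a 36 mm square with sides along its x and y axes, so close along one of them
- bottle_blue: Blue pigment dropper bottle with a white cap, 38 mm across, 100 mm tall, 70 g, loose, standing upright on the bench. Origin: centre of its foot, z up. Grip it by the body at 40 to 65 mm above the foot, not by the cap (above 67 mm nothing can be gripped); to the fingers the body is a 36 mm square with sides along its x and y axes, so close along one of them
- dropper_clear: Look-alike: clear, colourless dropper bottle with a white cap and a pale label, 34 mm across, 94 mm tall, loose, standing on the bench. Does not belong in the caddy. Origin: centre of its foot
- stick_clean: Clean birch stirring stick, plain wood from end to end, 18 mm wide (x) x 150 mm long (y) x 9 mm thick, 12 g, loose, lying flat. Origin: middle of its underside. Either end may point either way
- stick_used: Look-alike: used stirring stick of the same size, one end dipped in blue. Does not belong in the caddy. Loose, lying flat. Origin: middle of its underside, long axis y
Things that resemble listed ones, but are neither listed nor needed, are in the scene too. What is shaped like the bottle_yellow but orange or pink is not meant.

How it is judged:
At the end, for the whole second after the job is handed in: Each pigment bottle upright (0.12 rad), on the floor (6 mm) of its own colour's liner, within 20 mm of its centre; clean stick level in both notches (12 mm across, 30 mm along, 6 mm height, 0.3 rad yaw); all at rest; clear dropper and blue-ended stick within 30 mm of their starts (horizontal distance between bottle_red and liner_red below 0.02 m and z of bottle_red in the frame of liner_red between -0.004 and 0.008 m and angle between each of bottle_red, bottle_yellow, bottle_blue, stick_clean's own z axis and vertical below 0.12 rad and linear speed of each of bottle_red, bottle_yellow, bottle_blue, stick_clean below 0.02 m/s and horizontal distance between bottle_yellow and liner_yellow below 0.02 m and z of bottle_yellow in the frame of liner_yellow between -0.004 and 0.008 m and horizontal distance between bottle_blue and liner_blue below 0.02 m and z of bottle_blue in the frame of liner_blue between -0.004 and 0.008 m and x of stick_clean in the frame of caddy between -0.048 and -0.024 m and y of stick_clean in the frame of caddy between -0.03 and 0.03 m and z of stick_clean in the frame of caddy between 0.042 and 0.054 m and angle between the y axis of stick_clean and the y axis of caddy, either way round below 0.3 rad and distance of each of dropper_clear, stick_used from where it was at the start of the episode below 0.03 m); the robot touches nothing.
It fails at once if the clear dropper bottle is moved by more than 30 mm or knocked over (distance of dropper_clear from where it was at the start of the episode above 0.03 m or angle between dropper_clear's own z axis and vertical above 0.5 rad).
It fails at once if the used, blue-ended stick is moved by more than 30 mm (distance of stick_used from where it was at the start of the episode above 0.03 m).
It also fails if it takes over 96 s, if anything falls off the work surface, if the arm or the gripper's body presses on something with over 40 N, if the wrist force passes 120 N, or if a joint passes its speed limit or range.

## Working session

There is one attempt and no reset: what is moved stays moved. The work goes in short steps, Python scripts to look and compute and a shell command to move; the robot and the scene stay as the last step left them, time stands still between calls to the robot, and variables do not carry over. Pictures are saved under pics/ and viewed, at most 14 in all, crops included, and the job is handed in when it is done.

```bash
mkdir -p pics; ls; cat > h.py <<'E'
import numpy as np, cv2
from bench import r
from scipy.spatial.transform import Rotation as R
def snap(n,f):
    c=r.camera(n); cv2.imwrite('pics/'+f,c['img'][:,:,::-1]); return c
def ray(c,u,v,z):
    P=np.array(c['pose']); d=P[:3,:3]@[(u-c['cx'])/c['fx'],(v-c['cy'])/c['fy'],1]; o=P[:3,3]
    return o+d*(z-o[2])/d[2]
def proj(c,p):
    P=np.array(c['pose']); q=P[:3,:3].T@(np.array(p)-P[:3,3]); return [c['fx']*q[0]/q[2]+c['cx'],c['fy']*q[1]/q[2]+c['cy']]
E
python3 - <<'E'
from h import *
np.set_printoptions(precision=3,suppress=True)
for n in ('top','side'):
    c=snap(n,n+'0.png'); print(n,c['fx'],c['cx'],c['cy'],np.array(c['pose']))
    for l in 'caddy liner_red liner_yellow liner_blue bottle_red bottle_yellow bottle_blue dropper_clear stick_clean stick_used'.split():
        for d in r.regions_of(n,l)[:4]:
            if d['p']<.2: continue
            m=d['pixels']; v,u=np.nonzero(m)
            print(l,round(d['p'],2),np.array(d['position'])*[640,480],u.min(),u.max(),v.min(),v.max(), ray(c,*(np.array(d['position'])*[640,480]),0)[:2], c['img'][m].mean(0).astype(int))
s=r.read_state(); print(s['time'],s['ee_pos'],R.from_quat(s['eef_rot']).as_matrix())
E
```

```text
pics
top 438.0196647693313 324.2934165599952 241.30485187610603 [[ 0.015 -0.991  0.131  0.335]
 [-1.    -0.013  0.018 -0.007]
 [-0.016 -0.132 -0.991  1.029]
 [ 0.     0.     0.     1.   ]]
caddy 0.82 [315.52  253.104] 264 362 215 271 [0.443 0.032] [89 93 89]
liner_red 0.64 [312.192 226.08 ] 298 330 211 243 [0.508 0.041] [150  23  15]
liner_yellow 0.91 [346.88  234.192] 329 361 216 247 [ 0.489 -0.042] [168 150   3]
liner_blue 0.87 [282.688 221.52 ] 266 300 206 237 [0.518 0.112] [ 22  69 132]
liner_blue 0.3 [347.328 234.816] 329 361 216 247 [ 0.488 -0.043] [169 151   1]
bottle_red 0.61 [506.432 243.12 ] 495 520 235 252 [ 0.473 -0.417] [79 35 37]
bottle_yellow 0.78 [153.6   202.704] 143 168 192 212 [0.56  0.425] [103  51  62]
bottle_yellow 0.61 [198.528 210.912] 188 209 200 219 [0.541 0.315] [79 58 10]
bottle_yellow 0.51 [235.904 209.52 ] 225 245 201 220 [0.546 0.225] [112  49   4]
bottle_blue 0.71 [159.68  243.792] 147 172 233 251 [0.46  0.404] [47 53 72]
dropper_clear 0.79 [453.184 218.016] 442 461 206 223 [ 0.532 -0.294] [89 84 77]
dropper_clear 0.46 [313.024 226.704] 298 330 211 243
[... 947 characters left out ...]
 ] 290 303 187 218 [0.598 0.323] [146  77  34]
bottle_yellow 0.8 [281.92  201.408] 275 287 179 211 [0.581 0.374] [117  97  52]
bottle_yellow 0.7 [269.888 188.784] 264 275 172 201 [0.611 0.507] [142  81  95]
bottle_blue 0.75 [242.304 195.696] 237 250 173 207 [0.5   0.484] [ 82  90 112]
dropper_clear 0.67 [434.496 282.576] 422 441 255 302 [ 0.594 -0.238] [114 116 115]
stick_clean 0.85 [329.28  317.808] 316 381 306 349 [ 0.333 -0.232] [146 125  98]
stick_used 0.74 [245.376 194.304] 237 250 173 207 [0.515 0.492] [ 82  90 112]
stick_used 0.71 [225.92 223.2 ] 214 234 212 234 [0.361 0.288] [137 121 118]
1.1 [0.236 0.579 0.223] [[-0.926  0.377  0.   ]
 [ 0.377  0.926  0.   ]
 [-0.     0.    -1.   ]]
```

```bash
python3 - <<'E'
import cv2
a=cv2.imread('pics/top0.png')
cv2.imwrite('pics/topc.png',cv2.resize(a[170:330,130:530],(800,320),interpolation=cv2.INTER_CUBIC))
for i,(u,v) in enumerate([(506,243),(198,210),(159,243),(453,218),(153,202),(235,210)]): 
    t=cv2.resize(a[v-20:v+20,u-20:u+20],(260,260),interpolation=cv2.INTER_CUBIC)
    row=t if i%3==0 else cv2.hconcat([row,t]); 
    if i==2: r0=row
cv2.imwrite('pics/bot.png',cv2.vconcat([r0,row]))
E
```

```text
(no output)
```

View pics/topc.png

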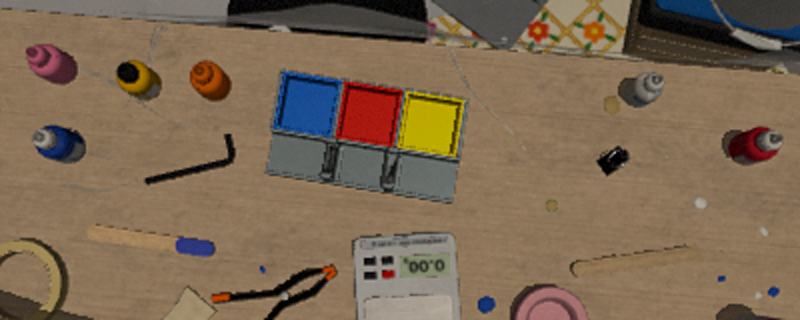

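View pics/bot.png

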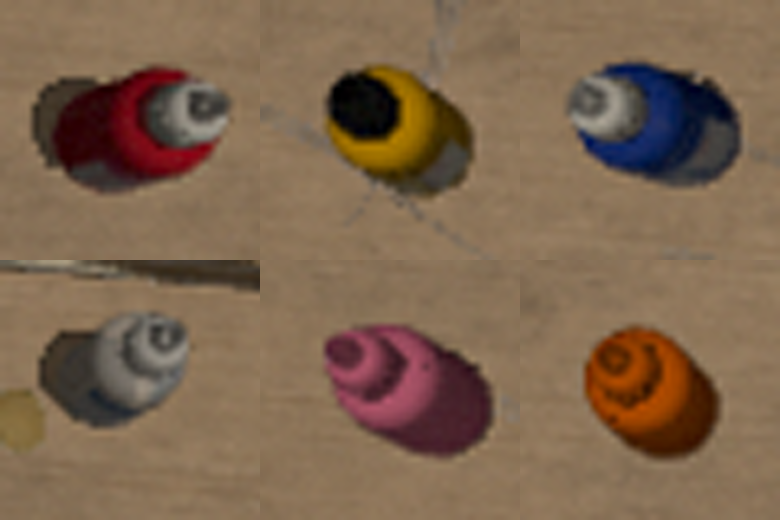

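View pics/side0.png

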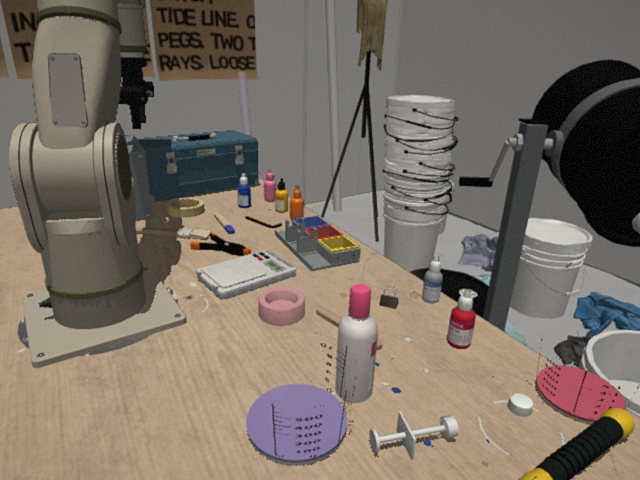

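The three liners run blue, red, yellow from left to right in the top picture. The bottle to avoid is the clear one at about (453,218), and pink (153,203) and orange (236,210) are decoys. The clean stick is at (446,299) and the blue-ended one at (206,290). Next I'll fit the poses.

```bash
cat > fit.py <<'E'
from h import *
from scipy.optimize import minimize
def hullmask(c,pts):
    q=np.array([proj(c,p) for p in pts]); h=cv2.convexHull(((q+.5)*4).astype(np.float32)).round().astype(np.int32)
    m=np.zeros((1920,2560),np.uint8); cv2.fillPoly(m,[h],1); return cv2.resize(m.astype(np.float32),(640,480),interpolation=cv2.INTER_AREA)
def fit(obs,model,x0,step):
    def f(x):
        s=0
        for c,m,mod in obs:
            h=hullmask(c,mod(x)); s+=1-np.minimum(h,m).sum()/np.maximum(h,m).sum()
        return s/len(obs)
    S=np.vstack([x0]+[np.array(x0)+np.eye(len(x0))[i]*step[i] for i in range(len(x0))])
    o=minimize(f,x0,method='Nelder-Mead',options=dict(initial_simplex=S,xatol=2e-4,fatol=1e-4,maxiter=120))
    return o.x,1-o.fun
def ring(x,y,rad,z): 
    a=np.linspace(0,2*np.pi,24); return [[x+rad*np.cos(t),y+rad*np.sin(t),z] for t in a]
def bottle(h,z0=0): return lambda p: ring(p[0],p[1],.019,z0)+ring(p[0],p[1],.019,z0+.062)+ring(p[0],p[1],.012,z0+.073)+ring(p[0],p[1],.007,z0+h)
def box(w,l,z0,z1,ox=0,oy=0):
    def g(p):
        c,s=np.cos(p[2]),np.sin(p[2]); 
        return [[p[0]+c*a-s*b,p[1]+s*a+c*b,z] for a in(ox-w/2,ox+w/2) for b in(oy-l/2,oy+l/2) for z in(z0,z1)]
    return g
def mask(cam,l,near):
    d=min([d for d in r.regions_of(cam,l) if d['p']>.2],key=lambda d:np.hypot(*(np.array(d['position'])*[640,480]-near)))
    return d['pixels'].astype(np.float32)
E
python3 - <<'E'
from fit import *
np.set_printoptions(precision=4,suppress=True)
t=r.camera('top');s=r.camera('side')
o=[(t,mask('top','liner_'+n,uv),box(.064,.064,.038,.038,.024,y)) for n,uv,y in (('blue',(282,221),.072),('red',(312,226),0),('yellow',(347,234),-.072))]
print('caddy',*fit(o,None,[.46,.03,-.15],[.01,.01,.1]))
for n,h,ut,us,x0 in (('red',.099,(506,243),(465,320),(.44,-.38)),('yellow',.097,(198,211),(282,201),(.52,.3)),('blue',.1,(160,244),(242,195),(.44,.37)),('dropper',.094,(453,218),(434,282),(.5,-.27))):
    l='bottle_'+n if n!='dropper' else 'dropper_clear'
    a=(t,mask('top',l,ut),bottle(h));b=(s,mask('side',l,us),bottle(h))
    print(n,*[fit(q,None,list(x0),[.01,.01]) for q in ([a],[b],[a,b])])
a=(t,mask('top','stick_clean',(446,299)),box(.018,.15,0,.009));b=(s,mask('side','stick_clean',(329,317)),box(.018,.15,0,.009))
print('stick',*[fit(q,None,[.34,-.27,.2],[.01,.01,.2]) for q in ([a],[a,b])])
E
```

```text
Traceback (most recent call last):
  File "fit.py", line 24, in mask
    d=min([d for d in r.regions_of(cam,l) if d['p']>.2],key=lambda d:np.hypot(*(np.array(d['position'])*[640,480]-near)))
ValueError: min() iterable argument is empty
```

```bash
cat >> fit.py <<'E'
def mask(cam,l,near):
    for k in range(4):
        g=[d for d in r.regions_of(cam,l) if np.hypot(*(np.array(d['position'])*[640,480]-near))<12]
        if g: return g[0]['pixels'].astype(np.float32)
        r.camera(cam)
    raise SystemExit('missing '+l)
E
cat > m.py <<'E'
from fit import *
np.set_printoptions(precision=4,suppress=True)
t=r.camera('top');s=r.camera('side')
o=[(t,mask('top','liner_'+n,uv),box(.064,.064,.038,.038,.024,y)) for n,uv,y in (('blue',(282,221),.072),('red',(312,226),0),('yellow',(347,234),-.072))]
print('caddy',*fit(o,None,[.46,.03,-.15],[.01,.01,.1]))
for n,h,ut,us,x0 in (('red',.099,(506,243),(465,320),(.44,-.38)),('yellow',.097,(198,211),(282,201),(.52,.3)),('blue',.1,(160,244),(242,195),(.44,.37)),('dropper',.094,(453,218),(434,282),(.5,-.27))):
    l='bottle_'+n if n!='dropper' else 'dropper_clear'
    a=(t,mask('top',l,ut),bottle(h));b=(s,mask('side',l,us),bottle(h))
    print(n,*[fit(q,None,list(x0),[.01,.01]) for q in ([a],[b],[a,b])])
a=(t,mask('top','stick_clean',(446,299)),box(.018,.15,0,.009));b=(s,mask('side','stick_clean',(329,317)),box(.018,.15,0,.009))
print('stick',*[fit(q,None,[.34,-.27,.2],[.01,.01,.2]) for q in ([a],[a,b])])
E
python3 m.py; python3 - <<'E'
import cv2
a=cv2.imread('pics/side0.png'); f=lambda u,v:cv2.resize(a[v-40:v+40,u-30:u+30],(260,347),interpolation=cv2.INTER_CUBIC)
cv2.imwrite('pics/lab.png',cv2.hconcat([f(462,322),f(281,196),f(243,190)]))
E
```

```text
caddy [ 0.4764  0.0379 -0.1417] 0.9060680270195007
red (array([ 0.4687, -0.4026]), np.float64(0.8660371899604797)) (array([ 0.4673, -0.4059]), np.float64(0.8256576061248779)) (array([ 0.4698, -0.4043]), np.float64(0.845702588558197))
yellow (array([0.5359, 0.3011]), np.float64(0.8262791037559509)) (array([0.5425, 0.311 ]), np.float64(0.8376851677894592)) (array([0.5361, 0.3017]), np.float64(0.8236210942268372))
blue (array([0.4607, 0.3905]), np.float64(0.8742787837982178)) (array([0.4609, 0.3919]), np.float64(0.8634054064750671)) (array([0.4608, 0.3909]), np.float64(0.8656713664531708))
dropper (array([ 0.5353, -0.2819]), np.float64(0.7540727853775024)) (array([ 0.5397, -0.276 ]), np.float64(0.7855385541915894)) (array([ 0.5347, -0.2813]), np.float64(0.7670942842960358))
stick (array([ 0.3384, -0.2747,  0.1442]), np.float64(0.820628821849823)) (array([ 0.3385, -0.275 ,  0.1458]), np.float64(0.5984808504581451))
```

View pics/lab.png

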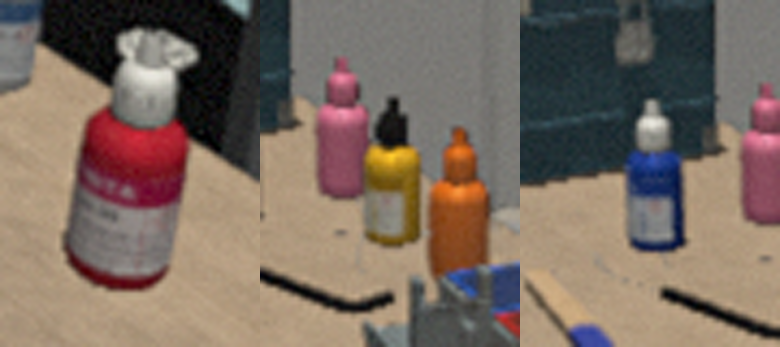

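```bash
python3 - <<'E'
from h import *
np.set_printoptions(precision=0,suppress=True,linewidth=150)
B={'red':(.4698,-.4043),'yellow':(.537,.303),'blue':(.4608,.391)}
for cam in('side','top'):
    c=r.camera(cam); P=np.array(c['pose']); hsv=cv2.cvtColor(c['img'],cv2.COLOR_RGB2HSV)
    for n,b in B.items():
        eye=P[:3,3]; az0=np.degrees(np.arctan2(eye[1]-b[1],eye[0]-b[0])); 
        A=np.arange(-80,81,10); out=[]
        for a in A:
            t=np.radians(az0+a); v=[]
            for z in (.022,.027,.032,.037):
                u,w=proj(c,[b[0]+.019*np.cos(t),b[1]+.019*np.sin(t),z]); v.append(hsv[int(round(w)),int(round(u)),1])
            out.append(np.median(v))
        print(cam,n,round(az0),np.array(out))
E
```

```text
side red -145 [62. 56. 34. 20. 18. 21. 20. 17. 18. 18. 22. 22. 23. 34. 22. 24. 38.]
side yellow -119 [ 72.  60.  46.  42.  42.  68.  36.  37.  28.  23.  48. 128. 200. 225. 224. 174. 168.]
side blue -115 [ 51.  54.  46.   9.   6.  14.  22.   9.  14.  13.   8.  10.  24.  92. 192. 192.  25.]
top red 109 [122. 216. 228. 239. 232. 232. 255. 206. 227. 233.  98.  36.  52.  60.  54.  78.  84.]
top yellow -123 [ 98.  98. 102.  98. 116.  74.  46.  40.  43.  39.  59. 247. 255. 255. 220. 160. 129.]
top blue -108 [ 66.  26.  11.   8.  42.  30.  26.  14.  22.  18.  18. 136. 242. 231. 252. 216. 136.]
```

```bash
cat > go.py <<'E'
# args: x y z az_deg(tool y) ; prints tool-frame shift and turn
from h import *; import sys
x,y,z,az=map(float,sys.argv[1:])
s=r.read_state(); M=R.from_quat(s['eef_rot']).as_matrix()
d=M.T@(np.array([x,y,z])-s['ee_pos']); cur=np.arctan2(M[1,1],M[0,1]); t=np.radians(az)
tn=[round(-((t-cur+k*np.pi+np.pi)%(2*np.pi)-np.pi),3) for k in(0,1)]
print('t',s['time'],'shift',d.round(4),'rows',round(np.linalg.norm(d)/.05,1),'turn',tn,'az',np.degrees(cur).round(1),'j',np.round(s['joint_positions'],2),'w',round(s['width'],4),'f',np.round(s['ft_force'],1))
E
python3 go.py .43 .15 .25 8.3;python3 go.py .3385 -.275 .12 8.3
```

```text
t 2.1 shift [-0.3417 -0.3239 -0.0275] rows 9.4 turn [np.float64(1.039), np.float64(-2.102)] az 67.8 j [-1.21  0.33 -0.06  1.46  0.02  1.35 -0.09] w 0.0866 f [-0.2  0.6 -0.7]
t 2.1 shift [-0.4172 -0.752   0.1025] rows 17.3 turn [np.float64(1.039), np.float64(-2.102)] az 67.8 j [-1.21  0.33 -0.06  1.46  0.02  1.35 -0.09] w 0.0866 f [-0.2  0.6 -0.7]
```

```bash
python3 -m jog '[[-0.342,-0.324,-0.03,0,0.05],[-0.342,-0.324,-0.03,0.3,0.05],[-0.342,-0.324,-0.03,0.3,0.05],[-0.342,-0.324,-0.03,0.45,0.05],[-0.342,-0.324,-0.03,0.6,0.05],[-0.342,-0.324,-0.03,0.75,0.05],[-0.342,-0.324,-0.03,0.9,0.05],[-0.342,-0.324,-0.03,1.039,0.05],[-0.342,-0.324,-0.03,1.039,0.05],[-0.342,-0.324,-0.03,1.039,0.05],[-0.342,-0.324,-0.03,1.039,0.05],[-0.342,-0.324,-0.03,1.039,0.05]]' 20; python3 go.py .3385 -.275 .12 8.3
```

```text
time: 3.3
ee_pos: [0.4302, 0.1501, 0.2526]
eef_rot: [0.654, 0.756, 0.0, -0.0]
ft_force: [-0.6, -0.1, 0.1]
width: 0.0504
grip_force: 0.0
t 3.3 shift [-0.4075 -0.152   0.1324] rows 9.1 turn [np.float64(-0.0), np.float64(3.141)] az 8.3 j [-0.78 -0.08  0.33  1.85  0.03  1.36 -0.31] w 0.0504 f [-0.6 -0.1  0.1]
```

```bash
python3 -m jog '[[-0.4075,-0.152,0.04,0,0.05],[-0.4075,-0.152,0.04,0,0.05],[-0.4075,-0.152,0.04,0,0.05],[-0.4075,-0.152,0.04,0,0.05],[-0.4075,-0.152,0.04,0,0.05],[-0.4075,-0.152,0.04,0,0.05],[-0.4075,-0.152,0.04,0,0.05],[-0.4075,-0.152,0.04,0,0.05],[-0.4075,-0.152,0.13,0,0.05],[-0.4075,-0.152,0.13,0,0.05],[-0.4075,-0.152,0.13,0,0.05],[-0.4075,-0.152,0.13,0,0.05]]'; python3 go.py .3385 -.275 .004 8.3
python3 - <<'E'
from h import *
snap('top','t1.png'); snap('side','s1.png')
a=cv2.imread('pics/t1.png')[250:350,390:500]; b=cv2.imread('pics/s1.png')[200:400,250:450]
cv2.imwrite('pics/v1.png',cv2.hconcat([cv2.resize(a,(396,360)),cv2.resize(b,(360,360))]))
E
```

```text
time: 4.5
ee_pos: [0.3391, -0.2743, 0.1225]
eef_rot: [0.654, 0.757, -0.001, -0.001]
ft_force: [0.9, 0.2, 1.0]
width: 0.0501
grip_force: 0.0
t 4.5 shift [-0.0005 -0.0004  0.1185] rows 2.4 turn [np.float64(0.001), np.float64(-3.14)] az 8.4 j [-0.55 -0.1   1.11  2.1   0.1   1.09  0.66] w 0.0501 f [0.9 0.2 1. ]
```

View pics/v1.png

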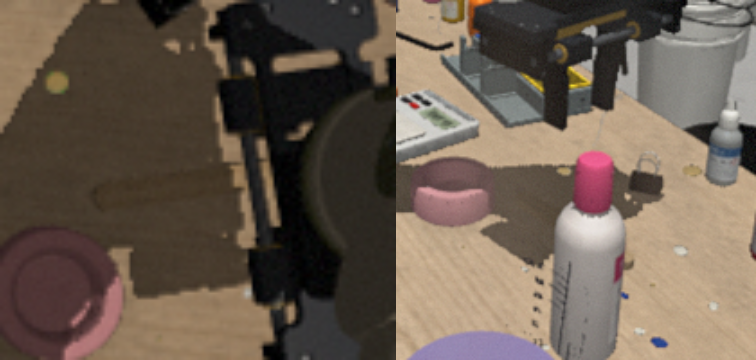

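```bash
python3 - <<'E'
from h import *
c=r.camera('side')
for p in((355,392),(338,390),(373,390),(282,315),(258,305),(305,300)): print(p,ray(c,*p,0)[:2])
E
python3 -m jog '[[0,0,0.05,0,0.045],[0,0,0.09,0,0.045],[0,0,0.11,0,0.045],[0,0,0.1185,0,0.045],[0,0,0.1185,0,0.045]]'
```

```text
(355, 392) [ 0.25507486 -0.40483691]
(338, 390) [ 0.23724061 -0.38887026]
(373, 390) [ 0.27915173 -0.41523446]
(282, 315) [ 0.26590793 -0.17992626]
(258, 305) [ 0.24493782 -0.12737669]
(305, 300) [ 0.32872796 -0.15743757]
time: 5.15
ee_pos: [0.339, -0.2749, 0.0042]
eef_rot: [0.654, 0.757, 0.0, -0.001]
ft_force: [-0.8, -0.3, 0.8]
width: 0.0451
grip_force: 0.0
```

```bash
python3 -m jog '[[0,0,0,0,0.005],[0,0,0,0,0.005],[0,0,0,0,0.005],[0,0,0,0,0.005],[0,0,0,0,0.005],[0,0,-0.04,0,0.005],[0,0,-0.09,0,0.005],[0,0,-0.14,0,0.005],[0,0,-0.19,0,0.005],[0,0,-0.19,0,0.005]]' 20
python3 - <<'E'
import numpy as np
x,y,t=.4764,.0379,-.1417
f=lambda a,b:(x+np.cos(t)*a-np.sin(t)*b,y+np.sin(t)*a+np.cos(t)*b)
print('rest',f(-.036,0),'blue',f(.024,.072),'red',f(.024,0),'yel',f(.024,-.072))
E
```

```text
time: 6.15
ee_pos: [0.3387, -0.2757, 0.1965]
eef_rot: [0.654, 0.756, 0.002, 0.001]
ft_force: [1.1, -0.1, 0.2]
width: 0.0178
grip_force: 20.0
rest (np.float64(0.44076081568187153), np.float64(0.04298414605794007)) blue (np.float64(0.5103277483279657), np.float64(0.10578893793096351)) red (np.float64(0.5001594562120856), np.float64(0.034510569294706625)) yel (np.float64(0.4899911640962054), np.float64(-0.036767799341550264))
```

```bash
python3 go.py .4408 .043 .12 -8.1; python3 - <<'E'
from h import *
from bench import r
c=r.camera('top')
x,y,t=.4764,.0379,-.1417
f=lambda a,b,z:proj(c,(x+np.cos(t)*a-np.sin(t)*b,y+np.sin(t)*a+np.cos(t)*b,z))
a=cv2.imread('pics/top0.png')[195:285,250:380]; k=6
a=cv2.resize(a,None,fx=k,fy=k,interpolation=cv2.INTER_CUBIC)
P=lambda *q:[int(round((v-o+.5)*k)) for v,o in zip(f(*q),(250,195))]
def box(x0,x1,y0,y1,z,col): cv2.polylines(a,[np.array([P(x0,y0,z),P(x1,y0,z),P(x1,y1,z),P(x0,y1,z)])],True,col,1)
box(-.058,.058,-.111,.111,0,(255,255,255))
for b in(-.072,0,.072): box(-.008,.056,b-.032,b+.032,.038,(0,255,0))
for b in(-.035,.035):
  box(-.053,-.019,b-.006,b+.006,.048,(255,0,255)); box(-.053,-.019,b-.006,b+.006,.066,(255,255,0))
cv2.imwrite('pics/cad.png',a)
E
```

```text
t 6.15 shift [0.3007 0.1465 0.0773] rows 6.9 turn [np.float64(0.286), np.float64(-2.856)] az 8.3 j [-0.62 -0.31  1.06  2.01  0.28  1.3   0.49] w 0.0178 f [ 1.1 -0.1  0.2]
```

View pics/cad.png

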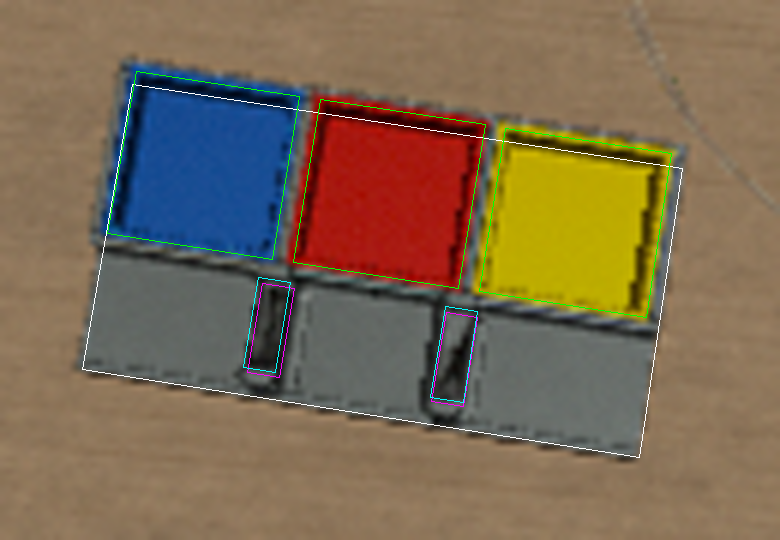

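The fitted model matches the caddy to about 1 mm: the rims lie on the liners and the notches on the uprights. Next is carrying the stick over.

```bash
python3 -m jog '[[0.04,0.02,0,0.05,0.005],[0.09,0.045,0,0.1,0.005],[0.135,0.07,0,0.15,0.005],[0.18,0.09,0,0.2,0.005],[0.22,0.11,0,0.25,0.005],[0.265,0.13,0,0.286,0.005],[0.29,0.142,0.03,0.286,0.005],[0.3007,0.1465,0.06,0.286,0.005],[0.3007,0.1465,0.077,0.286,0.005],[0.3007,0.1465,0.077,0.286,0.005]]'
python3 go.py .4408 .043 .054 -8.1
```

```text
time: 7.2
ee_pos: [0.4386, 0.043, 0.1149]
eef_rot: [0.755, 0.656, -0.002, -0.001]
ft_force: [0.3, 0.0, -0.8]
width: 0.0174
grip_force: 20.0
t 7.2 shift [0.0005 0.0024 0.0609] rows 1.2 turn [np.float64(0.001), np.float64(-3.141)] az -8.1 j [-0.78  0.    0.58  2.08 -0.    1.06 -0.33] w 0.0174 f [ 0.3  0.  -0.8]
```

```bash
python3 -m jog '[[0,0.001,0.02,0,0.005],[0,0.001,0.04,0,0.005],[0,0.001,0.05,0,0.005],[0,0.001,0.056,0,0.005],[0,0.001,0.06,0,0.005],[0,0.001,0.06,0,0.005]]'
python3 go.py .4408 .043 .053 -8.1
```

```text
time: 7.8
ee_pos: [0.4414, 0.0432, 0.0573]
eef_rot: [0.755, 0.655, 0.0, 0.0]
ft_force: [0.3, -0.3, -0.5]
width: 0.0177
grip_force: 20.0
t 7.8 shift [-0.0002 -0.0006  0.0043] rows 0.1 turn [np.float64(0.0), np.float64(-3.141)] az -8.1 j [-0.76  0.11  0.59  2.13 -0.08  0.92 -0.27] w 0.0177 f [ 0.3 -0.3 -0.5]
```

```bash
python3 -m jog '[[0,0,0.004,0,0.005],[0,0,0.0045,0,0.005],[0,0,0.0045,0,0.03],[0,0,0.0045,0,0.036],[0,0,0.0045,0,0.036],[0,0,-0.02,0,0.036],[0,0,-0.06,0,0.036],[0,0,-0.11,0,0.036],[0,0,-0.16,0,0.036],[0,0,-0.16,0,0.07]]'
python3 go.py .4698 -.4043 .2 35; python3 go.py .4698 -.4043 .2 -55
```

```text
time: 8.8
ee_pos: [0.4442, 0.0437, 0.2232]
eef_rot: [0.755, 0.655, 0.005, 0.001]
ft_force: [0.6, -0.6, -0.7]
width: 0.0391
grip_force: 0.0
t 8.8 shift [-0.4401  0.0882  0.0215] rows 9.0 turn [np.float64(-0.752), np.float64(2.389)] az -8.1 j [-0.8  -0.12  0.57  1.94  0.07  1.3  -0.4 ] w 0.0391 f [ 0.6 -0.6 -0.7]
t 8.8 shift [-0.4401  0.0882  0.0215] rows 9.0 turn [np.float64(0.819), np.float64(-2.323)] az -8.1 j [-0.8  -0.12  0.57  1.94  0.07  1.3  -0.4 ] w 0.0391 f [ 0.6 -0.6 -0.7]
```

```bash
python3 -m jog '[[-0.05,0.01,0,-0.1,0.08],[-0.1,0.02,0,-0.2,0.08],[-0.15,0.03,0,-0.3,0.08],[-0.2,0.04,0,-0.4,0.08],[-0.25,0.05,0,-0.5,0.08],[-0.3,0.06,0,-0.6,0.08],[-0.35,0.07,0,-0.7,0.08],[-0.4,0.08,0,-0.752,0.08],[-0.44,0.088,0,-0.752,0.08],[-0.44,0.088,0.02,-0.752,0.08],[-0.44,0.088,0.02,-0.752,0.08]]'
python3 go.py .4698 -.4043 .038 35; python3 - <<'E'
from h import *
snap('top','t2.png'); snap('side','s2.png')
a=cv2.imread('pics/t2.png')[190:290,250:380]; b=cv2.imread('pics/s2.png')[210:360,260:510]
cv2.imwrite('pics/v2.png',cv2.hconcat([cv2.resize(a,(390,300)),cv2.resize(b,(400,300))]))
E
```

```text
time: 9.9
ee_pos: [0.4625, -0.4102, 0.1935]
eef_rot: [0.465, 0.885, -0.002, -0.002]
ft_force: [-1.8, 0.6, -0.1]
width: 0.08
grip_force: 0.0
t 9.9 shift [0.0004 0.0103 0.1555] rows 3.1 turn [np.float64(-0.008), np.float64(3.134)] az 34.5 j [-0.07  0.48  0.97  1.56 -0.39  1.32  1.55] w 0.08 f [-1.8  0.6 -0.1]
```

View pics/v2.png

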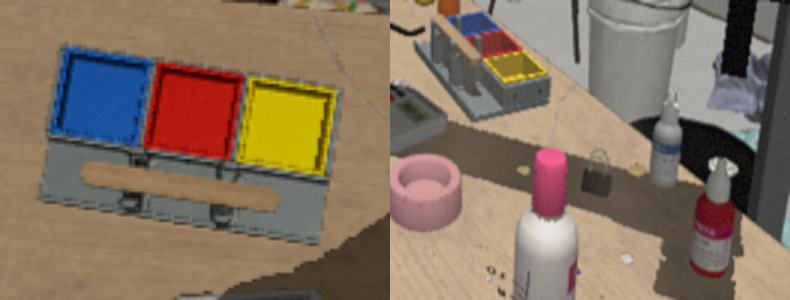

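The stick lies level across both notches, in the crop's left half at about (180,190). The red bottle is still standing.

```bash
python3 -m jog '[[0,0,0.03,0,0.08],[0,0,0.03,0,0.08]]'; python3 go.py .4698 -.4043 .038 35
```

```text
time: 10.2
ee_pos: [0.4666, -0.4019, 0.1646]
eef_rot: [0.461, 0.888, 0.001, -0.002]
ft_force: [0.3, 0.8, -1.0]
width: 0.0801
grip_force: 0.0
t 10.2 shift [-0.0043  0.0013  0.1266] rows 2.5 turn [np.float64(0.003), np.float64(-3.139)] az 35.1 j [-0.07  0.49  0.95  1.6  -0.41  1.27  1.57] w 0.0801 f [ 0.3  0.8 -1. ]
```

```bash
python3 -m jog '[[-0.0035,0.001,0.03,0,0.08],[-0.0035,0.001,0.06,0,0.08],[-0.0035,0.001,0.09,0,0.08],[-0.0035,0.001,0.11,0,0.08],[-0.0035,0.001,0.12,0,0.08],[-0.0035,0.001,0.1265,0,0.08],[-0.0035,0.001,0.1265,0,0.08],[-0.0035,0.001,0.1265,0,0.08]]'; python3 go.py .4698 -.4043 .038 35
```

```text
time: 11.0
ee_pos: [0.47, -0.4074, 0.0417]
eef_rot: [0.462, 0.887, 0.0, 0.001]
ft_force: [0.1, -0.4, 0.2]
width: 0.0799
grip_force: 0.0
t 11.0 shift [0.0027 0.0016 0.0037] rows 0.1 turn [np.float64(0.0), np.float64(-3.141)] az 35.0 j [ 0.01  0.63  0.85  1.69 -0.53  1.06  1.64] w 0.0799 f [ 0.1 -0.4  0.2]
```

```bash
python3 -m jog '[[0,0,0,0,0.06],[0,0,0,0,0.05],[0,0,0,0,0.03],[0,0,0,0,0.03],[0,0,0,0,0.03],[0,0,0,0,0.03]]' 20; python3 go.py .4698 -.4043 .038 35
```

```text
time: 11.6
ee_pos: [0.4694, -0.4071, 0.0405]
eef_rot: [0.462, 0.887, 0.0, -0.0]
ft_force: [-0.3, 0.7, 0.6]
width: 0.0398
grip_force: 2.4
t 11.6 shift [0.0021 0.0019 0.0025] rows 0.1 turn [np.float64(0.0), np.float64(-3.141)] az 35.0 j [ 0.01  0.63  0.85  1.7  -0.53  1.06  1.64] w 0.0398 f [-0.3  0.7  0.6]
```

```bash
python3 -m jog '[[0,0,0,0,0.03],[0,0,0,0,0.03],[0,0,0,0,0.03],[0,0,0,0,0.03]]' 20; python3 go.py .4698 -.4043 .038 35
```

```text
time: 12.0
ee_pos: [0.4694, -0.4071, 0.0405]
eef_rot: [0.462, 0.887, 0.0, -0.0]
ft_force: [-0.5, -0.0, -0.1]
width: 0.0387
grip_force: 18.3
t 12.0 shift [0.0021 0.002  0.0025] rows 0.1 turn [np.float64(0.0), np.float64(-3.141)] az 35.0 j [ 0.01  0.63  0.85  1.7  -0.53  1.06  1.64] w 0.0387 f [-0.5 -0.  -0.1]
```

```bash
python3 -m jog '[[0,0,0,0,0.03],[0,0,0,0,0.03],[0,0,0,0,0.03],[0,0,0,0,0.03],[0,0,0,0,0.03]]' 30; python3 -m jog '[[0,0,0,-0.05,0.03],[0,0,0,-0.1,0.03],[0,0,0,-0.1,0.03]]' 30;
```

```text
time: 12.5
ee_pos: [0.4694, -0.4071, 0.0405]
eef_rot: [0.462, 0.887, 0.0, -0.0]
ft_force: [0.3, -0.7, 0.4]
width: 0.0382
grip_force: 27.5
time: 12.8
ee_pos: [0.4693, -0.4072, 0.0405]
eef_rot: [0.416, 0.909, 0.0, 0.0]
ft_force: [-0.3, -0.0, -1.0]
width: 0.0386
grip_force: 27.5
```

```bash
python3 -m jog '[[0,0,0,0,0.05],[0,0,0,0,0.05],[0,0,0,0.1,0.05],[0,0,0,0.22,0.05],[0,0,0,0.22,0.05],[0,0,0,0.22,0.03],[0,0,0,0.22,0.03],[0,0,0,0.22,0.03],[0,0,0,0.22,0.03],[0,0,0,0.22,0.03],[0,0,0,0.22,0.03]]' 20
```

```text
time: 13.9
ee_pos: [0.4694, -0.4071, 0.0405]
eef_rot: [0.514, 0.858, 0.0, 0.0]
ft_force: [-0.7, 0.2, -0.3]
width: 0.0362
grip_force: 19.6
```

```bash
python3 -m jog '[[0,0,-0.03,0,0.03],[0,0,-0.06,0,0.03],[0,0,-0.1,0,0.03],[0,0,-0.14,0,0.03],[0,0,-0.16,0,0.03],[0,0,-0.16,0,0.03]]' 25;python3 go.py .5002 .0345 .18 81.9
```

```text
time: 14.5
ee_pos: [0.4702, -0.4083, 0.2036]
eef_rot: [0.514, 0.858, -0.0, 0.002]
ft_force: [0.0, -0.8, -1.0]
width: 0.0362
grip_force: 24.6
t 14.5 shift [0.3765 0.2352 0.0227] rows 8.9 turn [np.float64(-0.938), np.float64(2.203)] az 28.1 j [-0.09  0.48  1.    1.54 -0.42  1.34  1.45] w 0.0362 f [ 0.  -0.8 -1. ]
```

```bash
python3 -m jog '[[0.038,0.024,0,-0.1,0.03],[0.076,0.048,0,-0.2,0.03],[0.114,0.072,0,-0.3,0.03],[0.152,0.096,0,-0.4,0.03],[0.19,0.12,0,-0.5,0.03],[0.228,0.144,0,-0.6,0.03],[0.266,0.168,0,-0.7,0.03],[0.304,0.192,0,-0.8,0.03],[0.342,0.216,0,-0.9,0.03],[0.3765,0.2352,0,-0.938,0.03],[0.3765,0.2352,0.03,-0.938,0.03],[0.3765,0.2352,0.03,-0.938,0.03]]';python3 go.py .5002 .0345 .052 81.9
```

```text
time: 15.7
ee_pos: [0.4968, 0.0366, 0.1671]
eef_rot: [0.07, 0.998, -0.001, -0.003]
ft_force: [0.0, -1.5, -0.5]
width: 0.036
grip_force: 24.6
t 15.7 shift [-0.0042 -0.0012  0.1151] rows 2.3 turn [np.float64(0.002), np.float64(-3.139)] az 82.0 j [-0.86  0.1   0.75  1.89 -0.07  1.18  1.34] w 0.036 f [ 0.  -1.5 -0.5]
```

```bash
python3 -m jog '[[-0.002,0,0.02,0,0.03],[-0.002,0,0.05,0,0.03],[-0.002,0,0.08,0,0.03],[-0.002,0,0.1,0,0.03],[-0.002,0,0.11,0,0.03],[-0.002,0,0.113,0,0.03],[-0.002,0,0.113,0,0.03]]';python3 go.py .5002 .0345 .051 81.9
```

```text
time: 16.4
ee_pos: [0.5016, 0.0351, 0.0581]
eef_rot: [0.071, 0.997, 0.0, 0.0]
ft_force: [0.3, -0.4, -1.2]
width: 0.0361
grip_force: 24.6
t 16.4 shift [ 0.0013 -0.0008  0.0071] rows 0.1 turn [np.float64(-0.001), np.float64(3.14)] az 81.8 j [-0.8   0.27  0.72  1.99 -0.22  0.95  1.46] w 0.0361 f [ 0.3 -0.4 -1.2]
```

```bash
python3 -m jog '[[0,0,0.004,0,0.03],[0,0,0.006,0,0.03],[0,0,0.007,0,0.03],[0,0,0.007,0,0.03]]'
```

```text
time: 16.8
ee_pos: [0.5013, 0.0356, 0.0506]
eef_rot: [0.071, 0.997, 0.0, 0.0]
ft_force: [-0.5, 0.9, 0.4]
width: 0.0361
grip_force: 24.6
```

Seated at the expected height, so I release and go on to blue.

```bash
python3 -m jog '[[0,0,0,0,0.05],[0,0,0,0,0.052],[0,0,0,0,0.052],[0,0,-0.03,0,0.052],[0,0,-0.07,0,0.052],[0,0,-0.11,0,0.052],[0,0,-0.15,0,0.052],[0,0,-0.16,0,0.08],[0,0,-0.16,0,0.08]]' ;python3 go.py .4608 .3909 .18 100;python3 go.py .4608 .3909 .18 10
```

```text
time: 17.7
ee_pos: [0.5021, 0.0358, 0.2119]
eef_rot: [0.071, 0.997, 0.001, 0.001]
ft_force: [-0.0, -0.1, -0.8]
width: 0.0615
grip_force: 0.0
t 17.7 shift [0.0911 0.3457 0.0324] rows 7.2 turn [np.float64(-0.316), np.float64(2.825)] az 81.9 j [-0.89  0.06  0.76  1.83 -0.04  1.27  1.32] w 0.0615 f [-0.  -0.1 -0.8]
t 17.7 shift [0.0911 0.3457 0.0324] rows 7.2 turn [np.float64(1.255), np.float64(-1.887)] az 81.9 j [-0.89  0.06  0.76  1.83 -0.04  1.27  1.32] w 0.0615 f [-0.  -0.1 -0.8]
```

```bash
python3 -m jog '[[0.012,0.048,0,-0.05,0.08],[0.024,0.096,0,-0.1,0.08],[0.036,0.144,0,-0.15,0.08],[0.048,0.192,0,-0.2,0.08],[0.06,0.24,0,-0.25,0.08],[0.075,0.288,0,-0.3,0.08],[0.087,0.33,0,-0.316,0.08],[0.0911,0.3457,0.03,-0.316,0.08],[0.0911,0.3457,0.03,-0.316,0.08],[0.0911,0.3457,0.03,-0.316,0.08]]' ;python3 go.py .4608 .3909 .04 100
```

```text
time: 18.7
ee_pos: [0.4595, 0.3894, 0.1786]
eef_rot: [-0.087, 0.996, -0.002, -0.001]
ft_force: [0.6, -0.2, 0.1]
width: 0.0801
grip_force: 0.0
t 18.7 shift [-0.0019  0.0017  0.1386] rows 2.8 turn [np.float64(-0.001), np.float64(3.141)] az 100.0 j [-1.18  0.33  0.5   1.61 -0.16  1.25  1.09] w 0.0801 f [ 0.6 -0.2  0.1]
```

```bash
python3 -m jog '[[-0.001,0.001,0.03,0,0.08],[-0.001,0.001,0.06,0,0.08],[-0.001,0.001,0.09,0,0.08],[-0.001,0.001,0.115,0,0.08],[-0.001,0.001,0.13,0,0.08],[-0.001,0.001,0.138,0,0.08],[-0.001,0.001,0.1385,0,0.06],[-0.001,0.001,0.1385,0,0.03],[-0.001,0.001,0.1385,0,0.03],[-0.001,0.001,0.1385,0,0.03],[-0.001,0.001,0.1385,0,0.03],[-0.001,0.001,0.1385,0,0.03]]' 20;python3 -m jog '[[0,0,0,0,0.03],[0,0,0,0,0.03],[0,0,0,0,0.03]]'
```

```text
time: 19.9
ee_pos: [0.4608, 0.3919, 0.0423]
eef_rot: [-0.087, 0.996, 0.0, 0.0]
ft_force: [0.1, -0.1, 0.3]
width: 0.0401
grip_force: 3.0
time: 20.2
ee_pos: [0.4608, 0.392, 0.0423]
eef_rot: [-0.087, 0.996, 0.0, 0.0]
ft_force: [-0.3, -0.0, 4.3]
width: 0.0389
grip_force: 18.1
```

```bash
python3 -m jog '[[0,0,0,0,0.05],[0,0,0,0,0.05],[0,0,0.002,0.14,0.05],[0,0,0.002,0.14,0.05],[0,0,0.002,0.14,0.03],[0,0,0.002,0.14,0.03],[0,0,0.002,0.14,0.03],[0,0,0.002,0.14,0.03],[0,0,0.002,0.14,0.03],[0,0,0.002,0.14,0.03]]' 20
```

```text
time: 21.2
ee_pos: [0.4608, 0.3918, 0.0401]
eef_rot: [-0.017, 1.0, 0.0, 0.0]
ft_force: [-0.3, 0.5, 0.3]
width: 0.0361
grip_force: 20.0
```

```bash
python3 -m jog '[[0,0,-0.03,0,0.03],[0,0,-0.06,0,0.03],[0,0,-0.1,0,0.03],[0,0,-0.14,0,0.03],[0,0,-0.16,0,0.03],[0,0,-0.16,0,0.03]]' 25;python3 go.py .5103 .1058 .18 81.9
```

```text
time: 21.8
ee_pos: [0.462, 0.3927, 0.2036]
eef_rot: [-0.017, 1.0, 0.002, 0.002]
ft_force: [0.4, -0.5, -0.5]
width: 0.036
grip_force: 25.0
t 21.8 shift [-0.0383 -0.2885  0.0225] rows 5.8 turn [np.float64(0.176), np.float64(-2.966)] az 92.0 j [-1.21  0.32  0.54  1.57 -0.17  1.29  0.96] w 0.036 f [ 0.4 -0.5 -0.5]
```

```bash
python3 -m jog '[[-0.006,-0.045,0,0.03,0.03],[-0.012,-0.09,0,0.06,0.03],[-0.018,-0.135,0,0.1,0.03],[-0.024,-0.18,0,0.13,0.03],[-0.03,-0.225,0,0.16,0.03],[-0.036,-0.27,0,0.176,0.03],[-0.0383,-0.2885,0,0.176,0.03],[-0.0383,-0.2885,0,0.176,0.03],[-0.0383,-0.2885,0.03,0.176,0.03],[-0.0383,-0.2885,0.03,0.176,0.03]]';python3 go.py .5103 .1058 .058 81.9
```

```text
time: 22.8
ee_pos: [0.5065, 0.1054, 0.1667]
eef_rot: [0.07, 0.998, -0.001, -0.002]
ft_force: [0.5, 1.1, -0.6]
width: 0.036
grip_force: 25.0
t 22.8 shift [-0.0042  0.0013  0.1087] rows 2.2 turn [np.float64(0.001), np.float64(-3.141)] az 82.0 j [-0.96  0.15  0.73  1.85 -0.11  1.19  1.24] w 0.036 f [ 0.5  1.1 -0.6]
```

```bash
python3 -m jog '[[-0.001,0,0.02,0,0.03],[-0.001,0,0.05,0,0.03],[-0.001,0,0.08,0,0.03],[-0.001,0,0.1,0,0.03],[-0.001,0,0.107,0,0.03],[-0.001,0,0.107,0,0.03],[-0.001,0,0.107,0,0.03]]';python3 go.py .5103 .1058 .0503 81.9
```

```text
time: 23.5
ee_pos: [0.5105, 0.1051, 0.0641]
eef_rot: [0.071, 0.998, 0.0, 0.0]
ft_force: [0.9, -0.8, 0.1]
width: 0.0359
grip_force: 25.0
t 23.5 shift [0.0003 0.0007 0.0138] rows 0.3 turn [np.float64(-0.0), np.float64(3.142)] az 81.9 j [-0.9   0.3   0.7   1.94 -0.23  0.97  1.34] w 0.0359 f [ 0.9 -0.8  0.1]
```

```bash
python3 -m jog '[[0,0,0.005,0,0.03],[0,0,0.01,0,0.03],[0,0,0.012,0,0.03],[0,0,0.0138,0,0.03],[0,0,0.0138,0,0.03]]'
```

```text
time: 24.0
ee_pos: [0.5101, 0.1047, 0.0499]
eef_rot: [0.071, 0.997, 0.0, -0.0]
ft_force: [-3.1, -0.8, 9.6]
width: 0.0362
grip_force: 25.0
```

```bash
python3 -m jog '[[0,0,0,0,0.05],[0,0,0,0,0.052],[0,0,0,0,0.052],[0,0,-0.03,0,0.052],[0,0,-0.07,0,0.052],[0,0,-0.11,0,0.052],[0,0,-0.15,0,0.052],[0,0,-0.16,0,0.08],[0,0,-0.16,0,0.08]]' ;python3 - <<'E'
from fit import *
np.set_printoptions(precision=4,suppress=True)
t=r.camera('top');s=r.camera('side')
a=(t,mask('top','bottle_yellow',(198,211)),bottle(.097));b=(s,mask('side','bottle_yellow',(282,201)),bottle(.097))
print(*[fit(q,None,[.537,.303],[.01,.01]) for q in ([a],[b],[a,b])])
k=5
def crop(c,u0,v0):
    im=cv2.resize(c['img'][v0:v0+80,u0:u0+78,::-1],None,fx=k,fy=k,interpolation=cv2.INTER_CUBIC)
    for p,col in(((.5361,.3017),(0,255,0)),((.5425,.311),(255,0,255))):
        q=np.array([proj(c,x) for x in bottle(.097)(p)]); cv2.polylines(im,[cv2.convexHull(((q-[u0,v0]+.5)*k).astype(np.float32)).astype(int)],True,col,1)
    return im
cv2.imwrite('pics/y.png',cv2.hconcat([crop(t,160,170),crop(s,245,160)]))
E
```

```text
time: 24.9
ee_pos: [0.5107, 0.105, 0.2106]
eef_rot: [0.071, 0.997, 0.001, 0.001]
ft_force: [-0.0, 0.1, -0.6]
width: 0.061
grip_force: 0.0
(array([0.5291, 0.303 ]), np.float64(0.06794631481170654)) (array([0.5378, 0.3042]), np.float64(0.8419475555419922)) (array([0.5379, 0.3045]), np.float64(0.4551563262939453))
```

View pics/y.png

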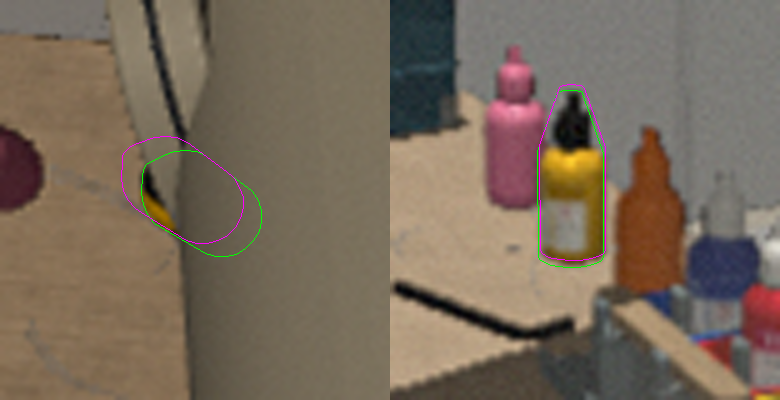

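Red and blue stand upright in their wells. The yellow bottle's fit is confirmed at about (0.5365, 0.3025), and I'll use a narrow opening to stay clear of the orange one.

```bash
python3 go.py .5365 .3025 .18 75
```

```text
t 25.1 shift [0.0007 0.2    0.0273] rows 4.0 turn [np.float64(0.12), np.float64(-3.022)] az 81.9 j [-0.98  0.12  0.75  1.79 -0.08  1.27  1.22] w 0.0751 f [-0.  -0.9  0.4]
```

```bash
python3 -m jog '[[0,0.04,0,0.03,0.062],[0,0.08,0,0.06,0.062],[0,0.12,0,0.1,0.062],[0,0.16,0,0.12,0.062],[0,0.19,0,0.12,0.062],[0.0007,0.2,0.02,0.12,0.062],[0.0007,0.2,0.03,0.12,0.062],[0.0007,0.2,0.03,0.12,0.062],[0.0007,0.2,0.03,0.12,0.062]]' ;python3 go.py .5365 .3025 .039 75
```

```text
time: 26.0
ee_pos: [0.5376, 0.301, 0.1792]
eef_rot: [0.132, 0.991, -0.0, -0.0]
ft_force: [0.8, 0.2, 1.0]
width: 0.0619
grip_force: 0.0
t 26.0 shift [0.0014 0.0012 0.1402] rows 2.8 turn [np.float64(-0.002), np.float64(3.14)] az 74.9 j [-1.09  0.38  0.65  1.57 -0.24  1.26  0.9 ] w 0.0619 f [0.8 0.2 1. ]
```

```bash
python3 -m jog '[[0.001,0.001,0.03,0,0.062],[0.001,0.001,0.06,0,0.062],[0.001,0.001,0.09,0,0.062],[0.001,0.001,0.115,0,0.062],[0.001,0.001,0.13,0,0.062],[0.001,0.001,0.138,0,0.062],[0.001,0.001,0.1395,0,0.062],[0.001,0.001,0.1395,0,0.03],[0.001,0.001,0.1395,0,0.03],[0.001,0.001,0.1395,0,0.03],[0.001,0.001,0.1395,0,0.03],[0.001,0.001,0.1395,0,0.03]]' 20;python3 -m jog '[[0,0,0,0,0.03],[0,0,0,0,0.03],[0,0,0,0,0.03]]'
```

```text
time: 27.2
ee_pos: [0.537, 0.3042, 0.0402]
eef_rot: [0.13, 0.991, 0.0, 0.0]
ft_force: [-0.6, -0.4, 2.9]
width: 0.0362
grip_force: 19.6
time: 27.5
ee_pos: [0.537, 0.3042, 0.0402]
eef_rot: [0.13, 0.991, 0.0, 0.0]
ft_force: [-1.3, 0.1, 5.5]
width: 0.0363
grip_force: 19.6
```

```bash
python3 -m jog '[[0,0,-0.03,0,0.03],[0,0,-0.06,0,0.03],[0,0,-0.1,0,0.03],[0,0,-0.14,0,0.03],[0,0,-0.18,0,0.03],[0,0,-0.18,0,0.03]]' 25;python3 go.py .49 -.0368 .2 81.9
```

```text
time: 28.1
ee_pos: [0.539, 0.3046, 0.2252]
eef_rot: [0.131, 0.991, 0.003, 0.003]
ft_force: [0.4, -0.6, 0.3]
width: 0.0363
grip_force: 24.5
t 28.1 shift [-0.0411 -0.3426  0.0233] rows 6.9 turn [np.float64(-0.121), np.float64(3.021)] az 75.0 j [-1.1   0.35  0.66  1.51 -0.22  1.34  0.89] w 0.0363 f [ 0.4 -0.6  0.3]
```

```bash
python3 -m jog '[[-0.005,-0.045,0,-0.03,0.03],[-0.01,-0.09,0,-0.05,0.03],[-0.016,-0.135,0,-0.07,0.03],[-0.021,-0.18,0,-0.09,0.03],[-0.027,-0.225,0,-0.1,0.03],[-0.032,-0.27,0,-0.121,0.03],[-0.038,-0.315,0,-0.121,0.03],[-0.0411,-0.3426,0,-0.121,0.03],[-0.0411,-0.3426,0,-0.121,0.03],[-0.0411,-0.3426,0.05,-0.121,0.03],[-0.0411,-0.3426,0.05,-0.121,0.03],[-0.0411,-0.3426,0.05,-0.121,0.03]]';python3 go.py .49 -.0368 .058 81.9
```

```text
time: 29.3
ee_pos: [0.4872, -0.0373, 0.1697]
eef_rot: [0.07, 0.998, -0.001, -0.001]
ft_force: [-0.1, -0.0, 1.0]
width: 0.0359
grip_force: 24.5
t 29.3 shift [-0.0029  0.0011  0.1117] rows 2.2 turn [np.float64(0.001), np.float64(-3.141)] az 82.0 j [-0.85  0.06  0.87  1.92 -0.05  1.18  1.47] w 0.0359 f [-0.1 -0.   1. ]
```

```bash
python3 -m jog '[[-0.001,0,0.02,0,0.03],[-0.001,0,0.05,0,0.03],[-0.001,0,0.08,0,0.03],[-0.001,0,0.1,0,0.03],[-0.001,0,0.109,0,0.03],[-0.001,0,0.109,0,0.03],[-0.001,0,0.109,0,0.03]]';python3 go.py .49 -.0368 .0503 81.9
```

```text
time: 30.0
ee_pos: [0.4898, -0.0376, 0.0622]
eef_rot: [0.07, 0.998, 0.0, 0.001]
ft_force: [0.6, 0.6, 0.6]
width: 0.0361
grip_force: 24.5
t 30.0 shift [-0.      0.0008  0.0119] rows 0.2 turn [np.float64(0.001), np.float64(-3.141)] az 82.0 j [-0.77  0.26  0.85  2.02 -0.24  0.96  1.63] w 0.0361 f [0.6 0.6 0.6]
```

```bash
python3 -m jog '[[0,0,0.005,0,0.03],[0,0,0.009,0,0.03],[0,0,0.011,0,0.03],[0,0,0.0119,0,0.03],[0,0,0.0119,0,0.03]]'
```

```text
time: 30.5
ee_pos: [0.4893, -0.0375, 0.0501]
eef_rot: [0.07, 0.998, 0.001, 0.0]
ft_force: [-6.5, 2.5, 19.2]
width: 0.0359
grip_force: 24.7
```

```bash
python3 -m jog '[[0,0,0,0,0.05],[0,0,0,0,0.052],[0,0,0,0,0.052],[0,0,-0.03,0,0.052],[0,0,-0.07,0,0.052],[0,0,-0.11,0,0.052],[0,0,-0.15,0,0.052],[0,0,-0.19,0,0.08]]';python3 -m jog '[[-0.05,0,0,0,0.08],[-0.1,0,0,0,0.08],[-0.15,-0.04,0,0,0.08],[-0.15,-0.08,0,0,0.08],[-0.15,-0.12,0,0,0.08],[-0.15,-0.16,0,0,0.08],[-0.15,-0.2,0,0,0.08],[-0.15,-0.24,0,0,0.08],[-0.15,-0.26,0,0,0.08],[-0.15,-0.26,0,0,0.08]]' ;python3 - <<'E'
from h import *
t=snap('top','t3.png');s=snap('side','s3.png')
a=cv2.imread('pics/t3.png')[180:280,250:380]; b=cv2.imread('pics/s3.png')[180:280,260:380]
cv2.imwrite('pics/v3.png',cv2.hconcat([cv2.resize(a,(416,320)),cv2.resize(b,(384,320))]))
E
```

```text
time: 31.3
ee_pos: [0.4884, -0.038, 0.2404]
eef_rot: [0.071, 0.998, 0.0, 0.0]
ft_force: [1.8, 0.5, 0.7]
width: 0.055
grip_force: 0.0
time: 32.3
ee_pos: [0.5986, -0.3204, 0.2384]
eef_rot: [0.073, 0.997, -0.001, -0.001]
ft_force: [0.4, -0.2, -0.4]
width: 0.0801
grip_force: 0.0
```

View pics/v3.png

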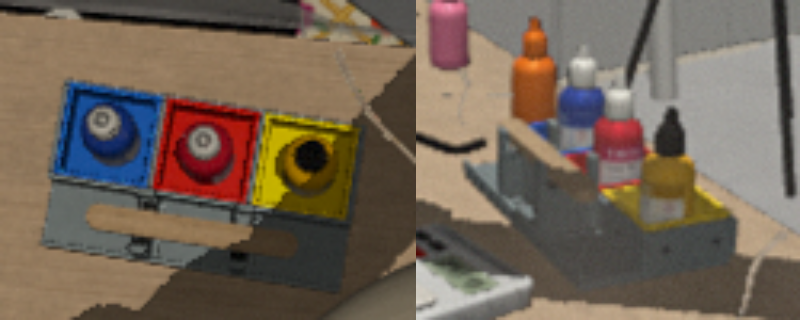

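All three bottles stand upright in the middle of their own liners, at about (105,130), (205,150) and (310,160) in the left half. The stick is centred between the two uprights, with its middle at about (192,230).

```bash
python3 -c "
from bench import r
print(r.close_job())"
```

```text
the job is handed in; nothing more can be done
None
```

I handed the job in at about 32 s: the red, yellow and blue bottles stand upright in their own colour's wells, and the clean stick lies centred in the two notches; I never gripped or touched the clear dropper or the blue-ended stick, but did not re-measure them, and no verdict was returned.

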